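# Swing the boring bar to the chuck on a bench lathe

### The job

On the bench lathe, bring the boring bar round to the chuck: push the tool post's ball lever back anticlockwise to free the four-way turret, push on the long round bar until it points straight at the chuck, parallel to the bed, then push the lever clockwise again until it is fully tight. Only push with the fingers, without gripping or forcing anything, and leave the loose tools lying about where they are.

Things in the scene. Friction and masses are not known exactly. Their poses are not given: they have to be found in the camera images.
- post_axis (a point): point on the upright axis of the tool post about which both the turret and the ball lever turn, at the spindle's height, 200 mm above the bench; does not move
- chuck_face (a point): centre of the chuck's front face, on the spindle axis, 200 mm above the bench; +y runs along the bed, tailstock to headstock: the boring bar must point along it. The chuck is 100 mm across and holds a tube 56 mm across, standing out 42 mm. The headstock, a box 170 mm wide and 288 mm high, stands 90 to 295 mm behind the face; the tailstock, 250 mm high, 420 to 650 mm before it
- turret: the turret of the tool post: a dark square steel block, 66 x 66 mm, 168 to 226 mm above the bench, with screw heads up to 242 mm. Origin on its axis at bench height; its x axis is the way the boring bar points. Besides the bar it holds a square turning tool (pointing to the bar's right, out 27 mm) and a thin parting blade (pointing backward, out 35 mm). Stays where it is left
- bar_tip (a point): tip of the boring bar: a plain round level steel bar 12 mm thick, centre line 200 mm above the bench, out 72 mm from the turret, longest of its three tools. Seen along the way it points (this point's x axis) it lies 25 mm to the right of the post axis, its tip 105 mm ahead of the axis. Nothing under it is higher than 175 mm. With the lever back, about 3 N on the bar turn the turret
- lever_ball (a point): centre of the black ball (24 mm across) at the end of the clamp lever, 285 mm above the bench, 106 mm from the post axis. The lever is a round steel rod 10 mm thick, straight out from a hub on the post axis (32 mm across, top at 265 mm), rising outward from 250 mm above the bench at the hub to 283 mm at the ball. It starts on the robot's right-hand side of the bar
- lever (a joint): angle of the clamp lever about the post axis, rad: 0 = fully tight, against its stop; grows anticlockwise seen from above, to 1.6 = fully back. From 0.3 down to 0 it clamps the turret ever harder, so that it cannot be turned; above 0.35 the turret is free. It stays where it is left; 3 to 4 N at the ball move it, up to 6 N just before tight
- oil_bottle: loose bottle, 48 mm across, 150 mm tall, upright on the bench in front of the lathe; origin under its centre; to be left alone
- chuck_key: loose T-shaped chuck key, 88 mm long, 70 mm across, 12 mm thick, flat in the lathe's chip tray below the chuck, on the robot's side; origin at its underside; to be left alone
- caliper: loose caliper, 200 mm long, flat in the chip tray on the robot's side of the bed, by the tailstock; origin under its beam's middle; to be left alone
- spanner: loose open-ended spanner, 160 mm long, flat in the chip tray on the robot's side of the bed; origin at its underside; to be left alone
- drill_chuck: loose drill chuck, 36 mm across, 68 mm tall, upright on top of the headstock, which is 288 mm high; origin under its centre; to be left alone
- tool_blank: loose square steel blank, 75 x 12 x 12 mm, lying on the saddle's wing on the chuck side of the tool post, 130 mm above the bench; origin under its centre; to be left alone
- offcut: loose brass offcut, 22 mm across and 22 mm tall, standing on the rear end of the cross slide beyond the tool post, 148 mm above the bench; origin under its centre; to be left alone

How it is judged:
By the outcome, as a careful person would: the job done as asked, in the order asked, and still so for the second after the job is handed in, with the robot touching nothing.
It also fails if it takes over 66 s, if anything falls off the work surface, if the arm or the gripper's body presses on something with over 40 N, if the wrist force passes 120 N, or if a joint passes its speed limit or range.

### The arm

A 6-joint arm with a two-finger parallel gripper is mounted at the origin on the work surface. World frame = base frame: x ahead of the robot, y to its left, z up, the work surface at z = 0. Lengths are in m, angles in rad, forces in N, time in s.
With the tool pointing down it reaches from about 0.425 to 0.95 m from the base axis. Payload 3.5 kg.
Tool frame: the origin (TCP) lies midway between the tips of the shut fingers; the grasp point (between the pads) lies 19 mm behind it; z points along the fingers, y is the line along which they close (so a half turn about z gives the same grasp; the last joint's range is limited). The gripper opens to 85 mm and grips with 20 to 120 N. Pads are 22 mm wide; open, the fingers measure 114 mm over their backs; the gripper's body (76 mm by 85 mm) begins 54 mm behind the grasp point. The pads swing forward as they close: fully open they stand 13 mm farther back than shut.
Start: joints at [-1.423, 0.286, 1.577, -0, 1.279, -0.15], TCP at [0.198, -0.645, 0.231] pointing down, gripper open.
Joint ranges: [-2.77, 2.77], [-0.9, 2.22], [0.21, 2.48], [-1.53, 4.67], [0.24, 2.81], [-2.84, 2.84]. Speed limits (rad/s): [2.79, 2.79, 3.14, 3.14, 3.14, 3.14].

### API

Orientations are given as a unit quaternion [x, y, z, w].
In Python, from plant import get_state, read_camera, ctrl gives the robot as it stands.
- The arm moves only by the shell command python3 -m crank 'ROWS' [FORCE]. ROWS is JSON, a list of rows, each a list of 3 entries, a list of its own where there are three numbers: the shift along the tool's x, y, z in mm, then the turn about the tool's z in degrees, then the closure in counts, from 0 (fully open) to 255 (shut). In form: [[[tx, ty, tz], yaw, claw], ...]. A call has 1 to 10 rows; each row is the pose to reach, as a shift and turn from the pose commanded when the call began, along the tool's axes at that moment; what a row does not reach only later rows make up. A row lasts 1/10 s, in which the tool goes at most 50 mm and 8.59 degrees, less where a joint would pass 70% of its speed; a pose out of reach is approached as far as the arm can. A call with a gripper value outside its range is refused whole. The fingers move at their own pace and stop on an object; FORCE is the grip in N (left out, the last holds). Time passes only in rows, so rows that repeat a pose let the fingers close. It gives the time, the measured TCP pose, the force, the opening and the grip force at its end, in the units of the state.
- get_state(): the state, without advancing time (a new reading comes with each control period).
- read_camera(name): name is "scene" or "top" or "wrist"; returns a dict with "frame" (400x640x3 uint8, blue, green, red), "range_z" (400x640 float32, m along the optical axis (not along the pixel's ray), 0 where there is no reading), "vfov" (degrees; the focal length in pixels is half the picture's height over the tangent of half this angle, whatever the lens; pixels are square), "cx", "cy" (the principal point, pixels), "origin" and "orientation" of the camera in the world. Camera axes: x right, y down, z forward; pixel columns grow to the right and rows downward; lengths in m; the calibration is good to about 2 mm. A picture is of the moment at which its call begins.
- ctrl.sign_off(): hands the job in; it is judged then, once.
The state is a dict: "time": time; "qpos": joint angles; "dq": joint speeds; "joint_efforts": joint torques, N m; "eef_pos": TCP position; "tcp_rot": TCP orientation; "contact_force": force on the tool from outside, world axes, zero at the start; "wrist_torque": the same for the moment, N m; "opening": opening from 0.0 (shut) to 1.0 (fully open); "finger_force": force on a finger pad.
Only numpy, scipy, OpenCV 4.12 (cv2) and the standard library are available. Lean on these libraries where they do the work, as an engineer would, in place of code of your own. Each camera call takes 0.05 s, during which the arm holds its last target. There are 200 camera calls.

## Working session

There is one attempt and no reset: what is moved stays moved. The work goes in short steps, Python scripts to look and compute and a shell command to move; the robot and the scene stay as the last step left them, time stands still between calls to the robot, and variables do not carry over. Pictures are saved under pics/ and viewed, at most 10 in all, crops included, and the job is handed in when it is done.

```bash
ls; mkdir -p pics
cat > h.py <<'E'
import numpy as np, cv2, json
from scipy.spatial.transform import Rotation as R
from plant import get_state, read_camera, ctrl
def cam(n):
    c=read_camera(n); c['f']=200/np.tan(np.radians(c['vfov'])/2); c['Rm']=R.from_quat(c['orientation']).as_matrix() if np.size(c['orientation'])==4 else np.array(c['orientation']); return c
def cloud(c):
    h,w=c['range_z'].shape; u,v=np.meshgrid(np.arange(w),np.arange(h)); z=c['range_z']
    P=np.stack([(u-c['cx'])/c['f']*z,(v-c['cy'])/c['f']*z,z],-1)
    P=P@c['Rm'].T+np.array(c['origin']); P[z==0]=np.nan; return P
def onplane(c,u,v,h):
    d=c['Rm']@np.array([(u-c['cx'])/c['f'],(v-c['cy'])/c['f'],1]); o=np.array(c['origin']); return o+d*(h-o[2])/d[2]
def proj(c,p):
    q=c['Rm'].T@(np.array(p)-np.array(c['origin'])); return q[:2]/q[2]*c['f']+[c['cx'],c['cy']]
E
python3 - <<'E'
from h import *
s=get_state(); print({k:np.round(s[k],3).tolist() for k in s})
for n in('top','scene'):
    c=cam(n); cv2.imwrite(f'pics/{n}0.png',c['frame']); np.save(f'{n}0.npy',c,allow_pickle=True); print(n,c['f'],c['cx'],c['cy'],c['origin'],c['orientation'])
E
```

```text
pics
{'time': 0.0, 'qpos': [-1.423, 0.287, 1.578, -0.0, 1.279, -0.15], 'dq': [-0.0, -0.001, -0.002, 0.003, 0.0, -0.001], 'joint_efforts': [0.001, -40.597, -29.263, -0.0, 0.006, 0.0], 'eef_pos': [0.198, -0.645, 0.23], 'tcp_rot': [0.989, 0.148, -0.0, -0.001], 'contact_force': [0.11, 0.756, 0.823], 'wrist_torque': [-0.008, 0.025, -0.035], 'finger_force': 0.0, 'opening': 0.999}
top 417.3286361691487 319.67632866212904 200.22869821120358 [0.39888811 0.14630855 1.18717715] [ 0.71164261 -0.69851111  0.04665211 -0.05891181]
scene 501.1000587310887 317.35191193007756 200.879240125898 [ 0.79432259 -0.4809727   1.10115565] [ 0.93411772  0.17264566 -0.05757145 -0.30708808]
```

View pics/top0.png

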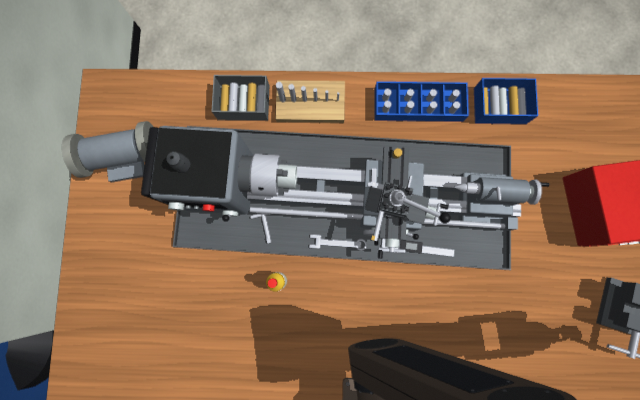

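View pics/scene0.png

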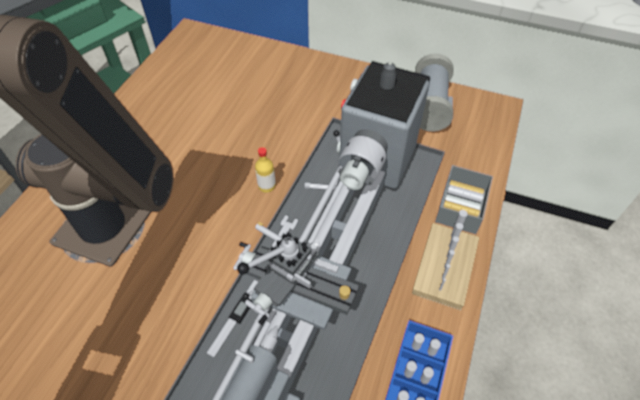

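The top view shows the lathe with its chuck at about (265,173) and the tool post at about (397,198). The scene view shows the post at (290,248) and the ball at about (243,266). Next I'll zoom in and measure.

Run:
```python
from h import *
T=np.load('top0.npy',allow_pickle=True).item(); S=np.load('scene0.npy',allow_pickle=True).item()
a=cv2.resize(T['frame'][140:260,340:500],None,fx=5,fy=5,interpolation=cv2.INTER_CUBIC)
b=cv2.resize(S['frame'][200:300,220:370],None,fx=5,fy=5,interpolation=cv2.INTER_CUBIC)
cv2.imwrite('pics/topz.png',a); cv2.imwrite('pics/scz.png',b)
P=cloud(T)
for n,c in(('T',T),('S',S)):
    P=cloud(c); m=(abs(P[...,2]-.285)<.02)&(P[...,0]>.2)&(P[...,0]<.7)&(abs(P[...,1])<.3)
    k,l,st,ce=cv2.connectedComponentsWithStats(m.astype('uint8'))
    for i in range(1,k):
        if st[i,4]>5: print(n,st[i],np.round(P[l==i].mean(0),4),P[l==i][:,2].max())
P=cloud(T)
# chuck
m=(P[...,2]>.235)&(P[...,2]<.26)&(P[...,1]>.2)&(P[...,1]<.6)&(P[...,0]>.3)&(P[...,0]<.6)
k,l,st,ce=cv2.connectedComponentsWithStats(m.astype('uint8'))
for i in range(1,k):
    if st[i,4]>5: q=P[l==i];print('chuck',st[i],q.min(0),q.max(0),q.mean(0))
```

```text
T [412 202  39  22 226] [ 0.5106 -0.0859  0.2827] 0.3006240563129452
T [351 342  68  22 345] [0.2253 0.0381 0.2847] 0.3048049215733324
S [119 151  50  52 652] [0.2298 0.0061 0.285 ] 0.30498656906094335
S [237 250  39  24 268] [ 0.5142 -0.0947  0.2824] 0.2980559017104898
chuck [165 173 113  39 773] [0.51232278 0.26335084 0.23505086] [0.59976308 0.51783829 0.2599465 ] [0.56281725 0.36022738 0.2458561 ]
chuck [279 174   8   2  11] [0.59843449 0.24358317 0.23574024] [0.59997797 0.25965412 0.24930613] [0.59928223 0.2530218  0.24166781]
chuck [147 197   6   2   7] [0.53896887 0.54962885 0.24005271] [0.53994923 0.55805077 0.25677734] [0.53953327 0.55343253 0.24997323]
```

View pics/topz.png

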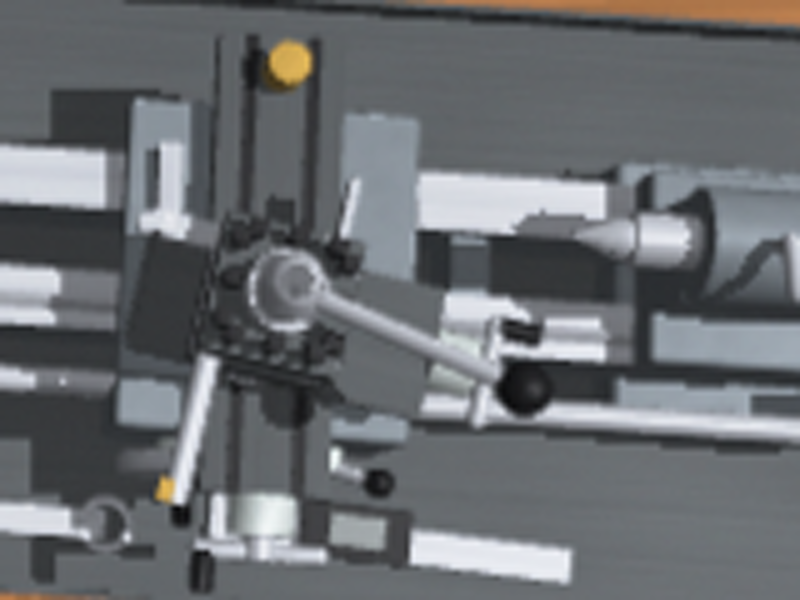

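View pics/scz.png

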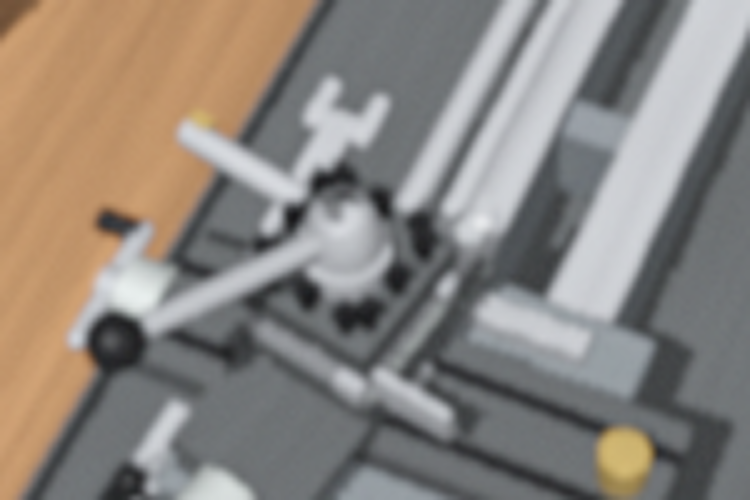

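The top crop shows the hub at about (290,287), the ball at (525,388), and the bar running from (210,355) to (175,500). The scene crop shows the ball at (117,340), the hub at (345,225), and the bar tip at (188,132).

Run:
```python
from h import *
T=np.load('top0.npy',allow_pickle=True).item(); S=np.load('scene0.npy',allow_pickle=True).item()
t=lambda u,v:(340+(u-2)/5,140+(v-2)/5); s=lambda u,v:(220+(u-2)/5,200+(v-2)/5)
print('hub T',onplane(T,*t(290,287),.262),'S',onplane(S,*s(345,215),.262))
print('ball T',onplane(T,*t(525,388),.285),'S',onplane(S,*s(117,340),.285))
print('bar T',onplane(T,*t(212,355),.2),onplane(T,*t(178,502),.2),'S tip',onplane(S,*s(188,132),.2),onplane(S,*s(295,188),.2))
print('offcut',onplane(T,*t(290,62),.17))
for n,c in(('T',T),('S',S)):
    P=cloud(c)
    # chuck ridge: per-y top of the cylinder; midpoint of x where z>.2 for slices
    for y in np.arange(.2,.36,.02):
        m=(abs(P[...,1]-y)<.006)&(P[...,2]>.205)&(P[...,0]>.45)&(P[...,0]<.68)
        q=P[m]
        if len(q)>3: 
            A=np.c_[2*q[:,0],2*q[:,2],np.ones(len(q))]; k=np.linalg.lstsq(A,q[:,0]**2+q[:,2]**2,rcond=None)[0]
            print(n,round(y,2),len(q),q[:,0].min().round(4),q[:,0].max().round(4),q[:,2].max().round(4),k[:2].round(4))
# bed/tray edges direction by headstock top
P=cloud(T); m=((abs(P[...,2]-.288)<.006)&(P[...,1]>.2)).astype('uint8')
r=cv2.minAreaRect(P[m>0][:,:2].astype('float32')); print('head',r)
g=cv2.cvtColor(T['frame'],cv2.COLOR_BGR2GRAY)
L=cv2.createLineSegmentDetector().detect(g)[0][:,0]
for l in L:
    if np.hypot(l[2]-l[0],l[3]-l[1])>50 and 120<l[1]<280 and 160<l[0]<520:
        i=[P[int(round(l[1]))%400,int(round(l[0]))][2]]
        for h in(.02,.15):
            a=onplane(T,l[0],l[1],h);b=onplane(T,l[2],l[3],h); d=b-a; d*=np.sign(d[1])
        print(l.round(),'ang',np.degrees(np.arctan2(-d[0],d[1])).round(2))
```

```text
hub T [ 0.54837827 -0.01047056  0.262     ] S [ 0.55532043 -0.01850183  0.262     ]
ball T [ 0.50216817 -0.10756779  0.285     ] S [ 0.5043719  -0.11091111  0.285     ]
bar T [0.52500487 0.01626553 0.2       ] [0.45498883 0.03239823 0.2       ] S tip [0.45811121 0.03010485 0.2       ] [0.51261611 0.02045242 0.2       ]
offcut [ 0.67723649 -0.02696455  0.17      ]
T 0.22 18 0.5842 0.628 0.2305 [0.6036 0.2071]
T 0.24 114 0.5772 0.6302 0.2412 [0.6038 0.2105]
T 0.26 118 0.5787 0.6481 0.2528 [0.6074 0.2245]
T 0.28 205 0.5567 0.6509 0.2526 [0.6062 0.2012]
T 0.3 209 0.5583 0.6535 0.2544 [0.6071 0.201 ]
T 0.32 202 0.5584 0.6527 0.2529 [0.6079 0.2012]
T 0.34 178 0.5656 0.6483 0.2469 [0.609  0.2014]
S 0.22 91 0.5814 0.633 0.2282 [0.6068 0.2043]
S 0.24 113 0.5818 0.6352 0.2388 [0.6084 0.2139]
S 0.26 126 0.5612 0.656 0.2502 [0.614  0.2222]
S 0.28 160 0.564 0.6581 0.251 [0.6088 0.1997]
S 0.3 161 0.5614 0.6587 0.2516 [0.6096 0.1989]
S 0.32 95 0.565 0.6589 0.2502 [0.6104 0.1988]
S 0.34 136 0.572 0.6764 0.2462 [0.6159 0.2033]
head ((0.6143977046012878, 0.4573468267917633), (0.19742920994758606, 0.16371884942054749), 87.23126983642578)
[248. 198. 362. 205.] ang -2.73
[297. 177. 363. 181.] ang -3.05
[364. 194. 289. 189.] ang -2.64
[364. 170. 278. 164.] ang -2.98
[363. 214. 250. 205.] ang -3.43
[438. 223. 498. 227.] ang -2.46
[251. 211. 362. 218.] ang -2.93
[231. 133. 225. 198.] ang 87.21
[223. 197. 151. 193.] ang -2.91
[233. 129. 509. 145.] ang -2.77
[267. 120. 206. 119.] ang 0.06
[343. 123. 272. 122.] ang 0.04
[501. 148. 238. 132.] ang -2.77
[347. 201. 288. 197.] ang -2.75
[494. 230. 423. 226.] ang -2.82
[328. 257. 174. 247.] ang -2.83
[230. 198. 237. 134.] ang 87.25
[286. 194. 348. 198.] ang -2.57
[329. 219. 268. 215.] ang -2.82
[491. 269. 386. 262.] ang -2.68
[513. 148. 571. 149.] ang -0.36
[248. 270. 197. 269.] ang 0.58
[449. 274. 369. 272.] ang -0.82
```

```bash
python3 -m crank '[[[0,0,-45],6,255],[[0,0,-90],12,255],[[0,0,-130],17,255],[[0,0,-130],17,255],[[0,0,-130],17,255]]' 20; python3 -c "
from h import *
s=get_state();print(s['eef_pos'],R.from_quat(s['tcp_rot']).as_matrix().round(3),s['qpos'],s['opening'])"
```

```text
time: 0.6
eef_pos: [0.1981, -0.6455, 0.3625]
tcp_rot: [1.0, 0.001, 0.0, 0.001]
contact_force: [-0.3, -0.3, -0.9]
opening: 0.14
finger_force: 0.0
[ 0.19814942 -0.64550478  0.36250336] [[ 1.     0.002  0.   ]
 [ 0.002 -1.    -0.002]
 [ 0.     0.002 -1.   ]] [-1.42294829e+00  2.21738283e-01  1.41916222e+00 -6.52912125e-06
  1.49838942e+00  1.46194560e-01] 0.1400242255549368
```

```bash
python3 -m crank '[[[20,-40,0],0,255],[[40,-80,0],0,255],[[60,-120,0],0,255],[[80,-160,0],0,255],[[100,-200,0],0,255],[[120,-240,0],0,255],[[140,-280,0],0,255],[[160,-320,0],0,255]]'; python3 -m crank '[[[20,-40,0],0,255],[[40,-80,0],0,255],[[60,-120,0],0,255],[[80,-160,0],0,255],[[100,-200,0],0,255],[[118,-240,0],0,255],[[127,-267,0],0,255],[[127,-267,0],0,255]]'
python3 - <<'E'
from h import *
s=get_state();print(s['eef_pos'],s['qpos'])
c=cam('wrist');cv2.imwrite('pics/w1.png',c['frame'])
for p in([.551,-.014,.265],[.503,-.109,.285],[.457,.031,.2]):print(proj(c,p))
E
```

```text
time: 1.4
eef_pos: [0.3576, -0.3227, 0.3582]
tcp_rot: [1.0, 0.001, -0.001, -0.002]
contact_force: [0.6, 0.4, -0.0]
opening: 0.002
finger_force: 0.0
time: 2.2
eef_pos: [0.4842, -0.0548, 0.3583]
tcp_rot: [1.0, 0.003, -0.002, -0.001]
contact_force: [-0.6, -1.0, -0.2]
opening: 0.0
finger_force: 0.0
[ 0.48416589 -0.05479876  0.35828561] [-3.21762316e-01 -2.06975792e-01  1.85773312e+00  9.07591656e-04
  1.49621243e+00  1.24238628e+00]
[250.33952934  97.1012028 ]
[402.91238037 179.60731277]
[216.29825368 207.49354164]
```

View pics/w1.png

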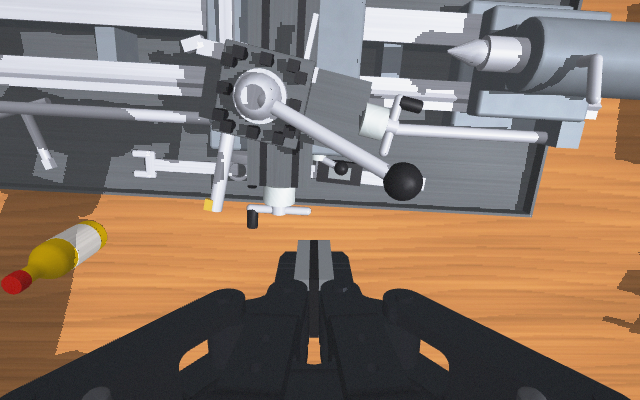

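The wrist view shows the hub at (260,97), the ball at (403,181) and the bar tip at (217,207). The fingers are clear on the robot's side of the lever.

```bash
python3 - <<'E'
from h import *
c=cam('wrist')
print(onplane(c,260,97,.262),onplane(c,403,181,.285),onplane(c,218,206,.2),onplane(c,229,140,.2))
E
python3 -m crank '[[[0,0,30],0,255],[[0,0,60],0,255],[[0,0,85],0,255],[[0,0,100],0,255],[[0,0,100],0,255]]'
```

```text
[ 0.55085409 -0.02148271  0.262     ] [ 0.50167371 -0.11094885  0.285     ] [0.45820334 0.02767047 0.2       ] [0.5157976  0.01458913 0.2       ]
time: 2.8
eef_pos: [0.4827, -0.0585, 0.2581]
tcp_rot: [1.0, -0.0, -0.003, -0.001]
contact_force: [-0.3, -0.8, 0.7]
opening: -0.001
finger_force: 0.0
```

```bash
python3 -m crank '[[[8,10,0],0,255],[[16,18,0],0,255],[[20,22,0],0,255],[[24,25,0],0,255],[[29,28,0],0,255],[[34,30,0],0,255],[[34,30,0],0,255]]';  python3 -m crank '[[[5,2,0],0,255],[[10,4,0],0,255],[[15,6,0],0,255],[[20,7,0],0,255],[[26,8,0],0,255],[[31,8,0],0,255],[[31,8,0],0,255]]'
```

```text
time: 3.5
eef_pos: [0.5193, -0.0885, 0.2614]
tcp_rot: [1.0, 0.001, 0.001, 0.001]
contact_force: [-0.3, 1.0, 0.9]
opening: -0.002
finger_force: 0.4
time: 4.2
eef_pos: [0.5503, -0.0965, 0.2611]
tcp_rot: [1.0, 0.001, 0.0, 0.001]
contact_force: [-0.8, 0.9, -0.6]
opening: -0.001
finger_force: 0.7
```

```bash
cat >> h.py <<'E'
post=np.array([.551,-.018])
def ball(n='wrist'):
    c=cam(n);P=cloud(c);g=c['frame'].max(2)
    r=np.hypot(P[...,0]-post[0],P[...,1]-post[1])
    m=(abs(P[...,2]-.288)<.013)&(r<.125)&(r>.085)&(g<70)
    q=P[m]; 
    if len(q)==0: print(n,'no ball'); return
    p=q.mean(0)[:2]; print(n,m.sum(),p.round(4),'r',np.hypot(*(p-post)).round(4),'lever',np.degrees(np.arctan2(*(p-post)[::-1])).round(1))
E
python3 - <<'E'
from h import *
ball();ball('top');ball('scene')
for n in('top0','scene0'):
    pass
E
```

```text
wrist 3699 [ 0.5728 -0.1167] r 0.101 lever -77.6
top no ball
scene 114 [ 0.5731 -0.1225] r 0.1068 lever -78.1
```

```bash
python3 -m crank '[[[6,0,0],0,255],[[12,-1,0],0,255],[[17,-2,0],0,255],[[22,-3,0],0,255],[[28,-5,0],0,255],[[33,-7,0],0,255],[[42,-12,0],0,255],[[47,-15,0],0,255],[[51,-18,0],0,255],[[51,-18,0],0,255]]'; python3 -c "
from h import *
ball();ball('scene')"
```

```text
time: 5.35
eef_pos: [0.6012, -0.078, 0.2615]
tcp_rot: [1.0, 0.001, 0.001, 0.001]
contact_force: [-2.2, -0.9, 0.6]
opening: 0.001
finger_force: 1.0
wrist 3847 [ 0.6335 -0.0803] r 0.1034 lever -37.1
scene 115 [ 0.638  -0.0846] r 0.1096 lever -37.4
```

```bash
python3 -m crank '[[[-12,16,0],0,255],[[-12,16,-40],0,255],[[-12,16,-80],0,255],[[-12,16,-110],0,255],[[-50,-9,-110],0,255],[[-88,-34,-110],0,255],[[-126,-59,-110],0,255],[[-140,-69,-110],0,255],[[-140,-69,-110],0,255]]'
python3 - <<'E'
from h import *
T=np.load('top0.npy',allow_pickle=True).item();P=cloud(T)
for p in([.461,-.009],[.461,-.03],[.48,.06],[.53,.06],[.55,.07]):
    m=np.hypot(P[...,0]-p[0],P[...,1]-p[1])<.018; print(p,np.sort(P[m][:,2])[-5:].round(3))
ball('top');ball()
c=cam('wrist');cv2.imwrite('pics/w2.png',c['frame']); np.save('w2.npy',c,allow_pickle=True)
E
```

```text
time: 6.35
eef_pos: [0.4599, -0.0078, 0.3727]
tcp_rot: [1.0, 0.001, 0.003, 0.0]
contact_force: [-0.4, 0.2, 0.1]
opening: 0.001
finger_force: 0.0
[0.461, -0.009] [0.155 0.155 0.156 0.157 0.157]
[0.461, -0.03] [0.155 0.155 0.155 0.155 0.157]
[0.48, 0.06] [0.092 0.093 0.093 0.094 0.096]
[0.53, 0.06] [0.169 0.169 0.169 0.17  0.17 ]
[0.55, 0.07] [0.129 0.13  0.13  0.13  0.156]
top 82 [ 0.6331 -0.0761] r 0.1006 lever -35.3
wrist no ball
```

View pics/w2.png

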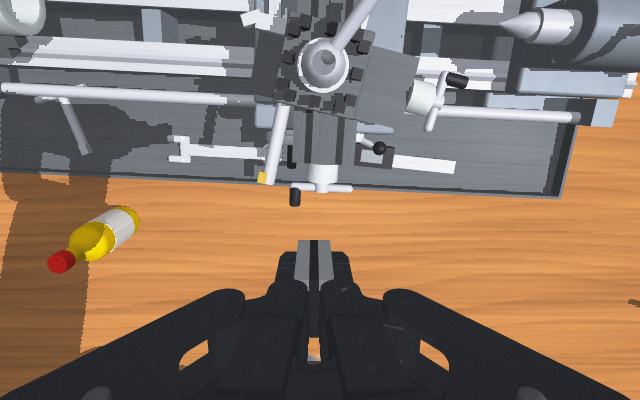

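The bar is still at (268,183)–(281,105), and the lever has been pushed out of the way. Now I'll descend to the bar's right-hand side as the picture shows it.

```bash
python3 -m crank '[[[0,0,40],0,255],[[0,0,80],0,255],[[0,0,120],0,255],[[0,0,150],0,255],[[0,0,170],0,255],[[0,0,183],0,255],[[0,0,183],0,255]]'
python3 - <<'E'
from h import *
print(get_state()['eef_pos'])
c=np.load('w2.npy',allow_pickle=True).item()
a=onplane(c,268,181,.2);b=onplane(c,281,106,.2);print(a,b,np.degrees(np.arctan2(*(a-b)[[1,0]])),onplane(c,323,64,.26))
E
```

```text
time: 7.2
eef_pos: [0.4599, -0.0093, 0.1861]
tcp_rot: [1.0, 0.0, -0.002, -0.001]
contact_force: [0.2, 0.4, 0.5]
opening: -0.001
finger_force: 0.0
[ 0.45987972 -0.00926923  0.18613015]
[0.45658911 0.03196661 0.2       ] [0.52184457 0.01880299 0.2       ] 168.5950965447874 [ 0.55032403 -0.01508087  0.26      ]
```

```bash
python3 -m crank '[[[1,-6,0],0,255],[[2,-11,0],0,255],[[3,-17,0],0,255],[[5,-23,0],0,255],[[8,-29,0],0,255],[[11,-35,0],0,255],[[14,-40,0],0,255],[[17,-45,0],0,255],[[21,-50,0],0,255],[[26,-55,0],0,255]]';  python3 -m crank '[[[4,-5,0],0,255],[[9,-9,0],0,255],[[14,-13,0],0,255],[[20,-16,0],0,255],[[25,-19,0],0,255],[[31,-21,0],0,255],[[31,-21,0],0,255]]'
cat >> h.py <<'E'
def bar(n='wrist'):
    c=cam(n);P=cloud(c)
    r=np.hypot(P[...,0]-post[0],P[...,1]-post[1])
    m=(abs(P[...,2]-.2)<.014)&(r<.118)&(r>.05)&(P[...,1]>-.03)&(c['frame'].min(2)>80)
    k,l,st,_=cv2.connectedComponentsWithStats(m.astype('uint8'))
    i=1+st[1:,4].argmax(); q=P[l==i]; v,vy,x0,y0=cv2.fitLine(q[:,:2].astype('float32'),cv2.DIST_HUBER,0,.001,.001).ravel()
    s=np.sign(v*(x0-post[0])+vy*(y0-post[1])); v*=s;vy*=s
    print(n,st[i],'ang',np.degrees(np.arctan2(vy,v)).round(2),'off',((x0-post[0])*vy-(y0-post[1])*v).round(4),'z',q[:,2].max().round(3))
E
python3 - <<'E'
from h import *
print(get_state()['eef_pos']); post=np.array([.551,-.017])
for n in('wrist','top','scene'):
    try: bar(n)
    except Exception as e: print(n,e)
c=cam('wrist');cv2.imwrite('pics/w3.png',c['frame'])
E
```

```text
time: 8.2
eef_pos: [0.4863, 0.0464, 0.1881]
tcp_rot: [1.0, 0.001, -0.001, 0.0]
contact_force: [-0.7, -3.7, 2.0]
opening: 0.001
finger_force: 1.6
time: 8.9
eef_pos: [0.5177, 0.0678, 0.188]
tcp_rot: [1.0, 0.0, -0.0, -0.001]
contact_force: [-1.4, -1.7, -0.8]
opening: -0.001
finger_force: 0.4
[0.5177313  0.06778187 0.18799267]
wrist [ 254  161  164  106 5597] ang 118.63 off 0.0301 z 0.214
top [388 169  10  11  52] ang 31.78 off 0.0258 z 0.203
scene [291 214  12  23 153] ang 119.49 off 0.0313 z 0.214
```

View pics/w3.png

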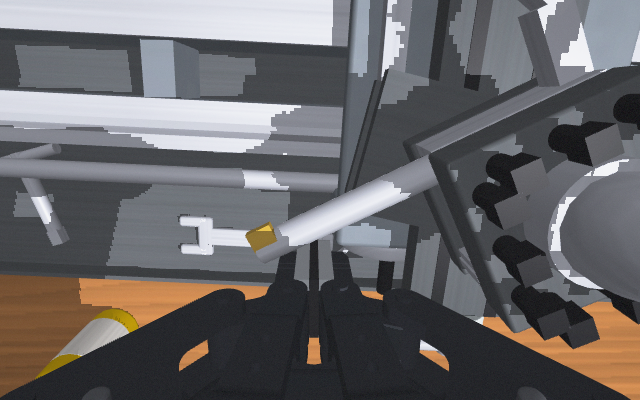

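The bar is now at about 119°, with its tip at (262,243) and the finger on it. I'll keep pushing.

```bash
python3 -m crank '[[[6,-2,0],0,255],[[11,-3,0],0,255],[[17,-4,0],0,255],[[23,-5,0],0,255],[[29,-6,0],0,255],[[34,-6,0],0,255],[[34,-6,0],0,255]]'
cat > m.py <<'E'
from h import *
import h; h.post=np.array([.551,-.017])
print(get_state()['eef_pos'])
for n in('wrist','scene'):
    try: bar(n)
    except Exception as e: print(n,e)
E
python3 m.py
```

```text
time: 9.8
eef_pos: [0.5521, 0.0735, 0.1881]
tcp_rot: [1.0, 0.0, 0.0, -0.001]
contact_force: [-1.0, -0.5, -0.6]
opening: 0.002
finger_force: 0.3
[0.55206916 0.07349278 0.18805   ]
wrist [ 267  208  178   59 5300] ang 98.28 off 0.0308 z 0.214
scene [306 219  14  27 167] ang 97.03 off 0.0303 z 0.213
```

```bash
python3 -m crank '[[[4,0,0],0,255],[[8,0,0],0,255],[[12,1,0],0,255],[[13,1,0],0,255],[[13,1,0],0,255]]'
cat >> m.py <<'E'
c=cam('wrist');P=cloud(c)
for l in cv2.createLineSegmentDetector().detect(cv2.cvtColor(c['frame'],cv2.COLOR_BGR2GRAY))[0][:,0]:
    if np.hypot(l[2]-l[0],l[3]-l[1])<80: continue
    a=onplane(c,l[0],l[1],.2);b=onplane(c,l[2],l[3],.2);d=(b-a)*np.sign(b[1]-a[1]); g=np.degrees(np.arctan2(d[1],d[0]))
    if 75<g<105: print(l.round(),g.round(2))
cv2.imwrite('pics/w4.png',c['frame'])
E
python3 m.py
```

```text
time: 10.4
eef_pos: [0.5646, 0.0721, 0.1884]
tcp_rot: [1.0, 0.0, 0.0, -0.0]
contact_force: [-2.1, -2.2, 0.7]
opening: 0.003
finger_force: 1.0
[0.56459805 0.07206615 0.18836279]
wrist [ 272  217  178   50 5213] ang 90.3 off 0.0306 z 0.214
scene [308 222  17  26 167] ang 87.98 off 0.0294 z 0.214
[469. 228. 638. 238.] 86.62
[354.  77.   1.  59.] 87.21
[  1. 112. 351. 129.] 87.17
[125. 240. 297. 249.] 86.88
[369. 250. 461. 252.] 88.45
[438. 226. 302. 221.] 87.72
[270. 233. 128. 227.] 87.33
[ 48. 215. 209. 222.] 87.19
[128. 225.  44. 220.] 86.92
[  1. 195. 263. 208.] 87.21
[572. 217. 449. 210.] 86.52
[346. 182.   1. 166.] 87.27
[252. 212.   1. 200.] 87.21
[582. 254. 496. 249.] 86.82
[156. 157.   1. 149.] 87.22
```

View pics/w4.png

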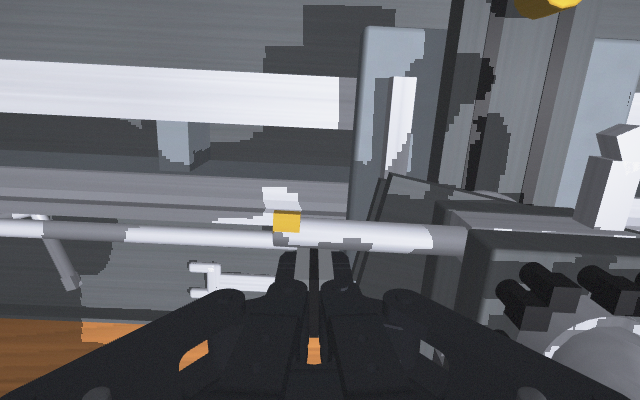

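The wrist view shows the bar from about (275,235) to (465,240), nearly parallel to the rail lines (87.2°). I'll back off and measure from a clear viewpoint.

```bash
python3 -m crank '[[[-15,0,0],0,255],[[-20,0,-30],0,255],[[-30,0,-70],0,255],[[-60,10,-110],0,255],[[-90,20,-150],0,255],[[-115,30,-170],0,255],[[-115,30,-170],0,255],[[-115,30,-170],0,255]]'
sed -i "s/<80: continue/<35: continue/;s/w4.png/w5.png/" m.py
cat >> m.py <<'E'
cv2.imwrite('pics/w5z.png',cv2.resize(c['frame'][:230,130:450],None,fx=2.5,fy=2.5,interpolation=cv2.INTER_CUBIC))
E
python3 m.py
```

```text
time: 11.35
eef_pos: [0.4499, 0.0423, 0.3593]
tcp_rot: [1.0, 0.0, 0.002, -0.0]
contact_force: [-0.5, 0.3, -0.7]
opening: 0.002
finger_force: 0.0
[0.4498728  0.04226483 0.35929386]
wrist [ 254    0   89   24 1458] ang 86.82 off 0.0248 z 0.207
scene [308 222  17  26 146] ang 85.63 off 0.0268 z 0.208
[511.  75. 563.  77.] 87.24
[  4.  47. 303.  63.] 87.18
[467.   2. 579.   9.] 86.96
[183.  25.  92.  20.] 87.18
[224. 147. 301. 151.] 86.58
[637. 101. 502.  95.] 87.3
[498. 153. 438. 146.] 83.8
[236.  80.  37.  70.] 87.21
[298. 139. 224. 135.] 87.21
[569.  45. 506.  42.] 87.69
[638.  85. 591.  83.] 87.92
[588.  84. 537.  82.] 88.21
[435. 160. 496. 166.] 83.89
[331.   3. 282.   1.] 87.41
[638.  56. 587.  52.] 86.8
[467.  87. 431.  84.] 85.71
[254.  12. 347.  16.] 87.88
[598.  86. 638.  87.] 88.69
[ 94.  82. 278.  93.] 86.97
[ 74.  37. 275.  48.] 87.09
[607. 191. 406. 181.] 87.23
[501. 103. 603. 109.] 87.19
[ 41. 165.   1. 163.] 86.6
[406. 177. 587. 186.] 87.16
[41. 16.  1. 15.] 88.71
[266.  52.  72.  42.] 87.2
[412. 120. 447. 121.] 87.54
[583.  77. 638.  80.] 87.28
[337. 178. 117. 167.] 87.1
[... 237 characters left out ...]
3.8
[449. 307. 507. 305.] 92.37
[601. 381. 638. 381.] 90.14
[514. 269. 638. 269.] 90.24
[146. 269. 273. 268.] 90.29
[112. 168.  74. 166.] 87.35
[373. 253. 428. 251.] 92.06
[106. 306. 148. 304.] 92.01
[514. 243. 551. 243.] 90.1
[176. 224. 228. 224.] 90.1
[419. 228. 458. 227.] 91.66
[502. 231. 388. 232.] 90.23
[189. 260. 113. 259.] 89.96
[353. 268. 407. 266.] 91.96
[449. 236. 519. 235.] 90.96
[359. 207. 446. 207.] 90.09
[537. 313. 463. 312.] 89.47
[559. 320. 612. 316.] 94.93
[178.  38. 271.  43.] 87.12
[557. 226. 609. 225.] 90.97
[164. 311. 106. 311.] 90.25
[609. 228. 571. 228.] 90.1
[562. 260. 471. 260.] 90.09
[638. 322. 578. 322.] 90.62
[228. 227. 187. 228.] 90.29
[432. 257. 382. 258.] 91.56
```

View pics/w5z.png

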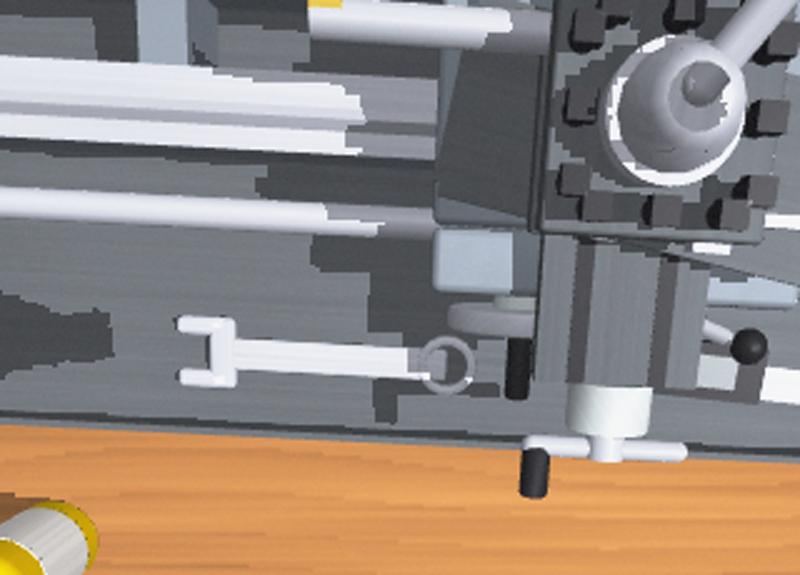

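The bar spans (310,20)–(550,30) in the crop and looks parallel to the bed. I'll take one more, better-centred measurement.

```bash
python3 -m crank '[[[25,10,-30],0,255],[[50,20,-60],0,255],[[60,25,-70],0,255],[[60,25,-70],0,255],[[60,25,-70],0,255]]'
cat > m2.py <<'E'
from h import *
import h; h.post=np.array([.551,-.017]); print(get_state()['eef_pos'])
bar()
for n in('wrist',):
  c=cam(n)
  for l in cv2.createLineSegmentDetector().detect(cv2.cvtColor(c['frame'],cv2.COLOR_BGR2GRAY))[0][:,0]:
    L=np.hypot(l[2]-l[0],l[3]-l[1])
    if L<25: continue
    a=onplane(c,l[0],l[1],.2);b=onplane(c,l[2],l[3],.2);d=(b-a); m=(a+b)/2-[.551,-.017,0]
    g=np.degrees(np.arctan2(d[1],d[0]))
    e=(g-87.2+45)%90-45
    if abs(e)<6 and (np.hypot(*m[:2])<.11 or L>150): print(l.round(1),L.round(),'err',e.round(2),(m*1000).round()[:2])
E
python3 m2.py
```

```text
time: 12.0
eef_pos: [0.5094, 0.0174, 0.4261]
tcp_rot: [1.0, 0.001, -0.002, -0.0]
contact_force: [0.3, 0.5, 0.1]
opening: 0.001
finger_force: 0.0
[0.50943995 0.01735679 0.42606744]
wrist [242  81  70  19 855] ang 86.17 off 0.0252 z 0.207
[115.5  54.1 285.6  63.3] 170.0 err -0.05 [ 60. 143.]
[324.4 144.9 359.4 146.7] 35.0 err -0.09 [-24.   6.]
[286.9  36.1  89.3  25.4] 198.0 err 0.0 [ 84. 153.]
[371.7  55.6 368.5  88.2] 33.0 err -0.66 [ 48. -20.]
[300.4  33.1 298.9  75.7] 43.0 err 0.16 [63. 48.]
[313.2  88.2 253.2  84. ] 60.0 err -0.95 [35. 65.]
[310.3  59.4 310.9  34.3] 25.0 err 1.23 [70. 38.]
[455.5 182.8 403.1 177.1] 53.0 err -3.35 [-59. -87.]
[258.1 116.2 283.2 117.7] 25.0 err -0.44 [ 5. 78.]
[243.2  92.4 313.3  97.2] 70.0 err -0.94 [26. 70.]
[284.4 171.2 221.9 167.9] 63.0 err -0.24 [-49.  98.]
[281.9 130.9 237.  128. ] 45.0 err -0.79 [-7. 90.]
[410.6 148.7 383.  146.2] 28.0 err -2.12 [-25. -50.]
[411.7  98.2 415.   70.8] 28.0 err -0.01 [ 36. -62.]
[429.5  73.  425.9  98.2] 25.0 err -0.57 [ 35. -76.]
[383.1 151.1 409.5 152.5] 26.0 err -0.01 [-30. -50.]
[222.9 102.9 260.8 106. ] 38.
[... 464 characters left out ...]
49.0 err 5.24 [-90. -28.]
[111.9 189.7 328.1 200.2] 216.0 err 0.01 [-76. 134.]
[335.3 158.1 332.9 190.6] 33.0 err -0.3 [-54.  14.]
[386.6  15.7 383.5  50.6] 35.0 err 0.55 [ 82. -32.]
[327.2 190.7 329.2 158.1] 33.0 err 0.16 [-54.  20.]
[362.1 160.5 359.4 191.9] 31.0 err 0.05 [-56. -14.]
[316.9  89.3 344.4  89.6] 28.0 err 2.14 [32. 18.]
[353.7 190.8 356.3 159.3] 32.0 err 0.07 [-54.  -8.]
[419.4  17.3 388.1  15.7] 31.0 err 0.28 [ 97. -49.]
[398.3 190.4 371.8 187.5] 27.0 err -3.63 [-69. -41.]
[362.4  86.9 369.6   0.5] 87.0 err -0.01 [ 72. -14.]
[376.5   0.6 372.3  45.7] 45.0 err -0.28 [ 91. -22.]
[323.5  56.9 325.5  23.1] 34.0 err -0.4 [76. 25.]
[342.7  51.8 340.3  84.4] 33.0 err -0.33 [51.  8.]
```

```bash
python3 -m crank '[[[40,15,0],0,255],[[80,31,0],0,255],[[119,46,0],0,255],[[119,46,40],0,255],[[119,46,80],0,255],[[119,46,120],0,255],[[119,46,150],0,255],[[119,46,166],0,255],[[119,46,166],0,255]]'; python3 -c "
from h import *
ball();ball('top');ball('scene')"
```

```text
time: 13.0
eef_pos: [0.6265, -0.0281, 0.2586]
tcp_rot: [1.0, 0.001, -0.003, -0.001]
contact_force: [-0.7, 0.4, 0.3]
opening: -0.003
finger_force: 0.0
wrist 4217 [ 0.6384 -0.0691] r 0.1012 lever -30.3
top no ball
scene 95 [ 0.6396 -0.0844] r 0.1107 lever -36.9
```

```bash
python3 -m crank '[[[-1,8,0],0,255],[[-3,16,0],0,255],[[-5,21,0],0,255],[[-7,26,0],0,255],[[-10,31,0],0,255],[[-13,35,0],0,255],[[-16,39,0],0,255],[[-20,43,0],0,255],[[-24,47,0],0,255],[[-28,50,0],0,255]]'; python3 -m crank '[[[-4,3,0],0,255],[[-9,6,0],0,255],[[-14,9,0],0,255],[[-19,11,0],0,255],[[-24,13,0],0,255],[[-29,14,0],0,255],[[-29,14,0],0,255]]';python3 -c "
from h import *
ball();ball('scene')"
```

```text
time: 14.15
eef_pos: [0.6, -0.079, 0.2619]
tcp_rot: [1.0, 0.0, -0.0, -0.0]
contact_force: [2.3, 4.3, -1.1]
opening: -0.001
finger_force: 2.0
time: 14.85
eef_pos: [0.5705, -0.0937, 0.2624]
tcp_rot: [1.0, 0.0, -0.001, 0.001]
contact_force: [-0.3, 0.8, -0.3]
opening: -0.002
finger_force: 0.2
wrist 492 [ 0.5745 -0.1072] r 0.0923 lever -75.2
scene 29 [ 0.5648 -0.1247] r 0.1075 lever -82.6
```

```bash
python3 -m crank '[[[14,-2,0],0,255],[[14,-2,-45],0,255],[[14,-2,-90],0,255],[[14,-2,-130],0,255],[[-16,-40,-163],0,255],[[-46,-80,-163],0,255],[[-61,-111,-163],0,255],[[-61,-111,-163],0,255],[[-61,-111,-163],0,255]]'; python3 m2.py | grep -E "wrist|eef|\[ *(2[0-9]|3[0-9])\. +(5|6|7|8)[0-9]\.|\[.* L"; python3 -c "
from h import *
ball();ball('top');ball('scene');import h;h.post=np.array([.551,-.017]);bar();bar()"
```

```text
time: 15.85
eef_pos: [0.5099, 0.0181, 0.426]
tcp_rot: [1.0, 0.001, 0.0, 0.001]
contact_force: [0.5, -0.4, -0.2]
opening: -0.004
finger_force: 0.0
wrist [242  82  70  20 854] ang 85.95 off 0.0249 z 0.207
[313.1  90.3 251.9  86.2] 61.0 err -0.84 [35. 65.]
[243.   94.6 313.3  99.8] 70.0 err -1.24 [26. 69.]
wrist 760 [ 0.5561 -0.1178] r 0.0999 lever -87.1
top no ball
scene 96 [ 0.5594 -0.1266] r 0.1089 lever -85.6
wrist [241  83  70  19 857] ang 86.04 off 0.025 z 0.207
wrist [241  83  70  19 858] ang 86.07 off 0.025 z 0.207
```

The bar is about 1.1° too far clockwise, and all the edges agree on that. I'll nudge it back from the far side while the turret is still free.

```bash
python3 -m crank '[[[40,-20,0],0,255],[[80,-40,0],0,255],[[112,-54,0],0,255],[[112,-54,50],0,255],[[112,-54,100],0,255],[[112,-54,150],0,255],[[112,-54,190],0,255],[[112,-54,220],0,255],[[112,-54,238],0,255],[[112,-54,238],0,255]]'; python3 -m crank '[[[-6,0,0],0,255],[[-12,0,0],0,255],[[-18,0,0],0,255],[[-20,0,0],0,255],[[-21,0,0],0,255],[[-22,0,0],0,255],[[-22,0,0],0,255]]'; python3 -c "
from h import *
s=get_state();print(s['eef_pos'],s['contact_force'])"
```

```text
time: 17.2
eef_pos: [0.6201, 0.0718, 0.1826]
tcp_rot: [1.0, 0.0, -0.004, -0.0]
contact_force: [-1.1, 0.5, -0.5]
opening: 0.002
finger_force: 0.0
time: 17.9
eef_pos: [0.6003, 0.0722, 0.1875]
tcp_rot: [1.0, 0.001, 0.0, 0.0]
contact_force: [-0.3, 0.4, -0.2]
opening: 0.001
finger_force: 0.0
[0.60031601 0.07218172 0.18753838] [-0.2942314   0.38935225 -0.2483674 ]
```

```bash
python3 -m crank '[[[-1,0,0],0,255],[[-1.5,0,0],0,255],[[-2,0,0],0,255]]'; python3 -m crank '[[[-0.5,0,0],0,255],[[-1,0,0],0,255],[[-1,0,0],0,255]]'; python3 m.py|sed -n 2,3p
```

```text
time: 18.2
eef_pos: [0.5988, 0.0722, 0.1874]
tcp_rot: [1.0, 0.001, 0.001, -0.0]
contact_force: [2.1, -0.4, -1.5]
opening: 0.001
finger_force: 1.1
time: 18.5
eef_pos: [0.5976, 0.0725, 0.1873]
tcp_rot: [1.0, 0.0, 0.0, -0.0]
contact_force: [3.1, 2.3, -1.5]
opening: 0.001
finger_force: 1.4
wrist [286 240  24  27 350] ang 90.66 off 0.0584 z 0.214
scene [308 234   9  14  61] ang 90.44 off 0.0316 z 0.208
```

```bash
python3 -m crank '[[[20,0,0],0,255],[[24,0,-40],0,255],[[24,0,-88],0,255],[[24,0,-136],0,255],[[24,0,-184],0,255],[[24,0,-238],0,255],[[-20,18,-238],0,255],[[-60,38,-238],0,255],[[-88,54,-238],0,255],[[-88,54,-238],0,255]]';python3 -m crank '[[[0,0,0],0,255],[[0,0,0],0,255]]' >/dev/null; python3 m2.py | grep -E "wrist|\[ *(2[0-9]|3[0-9])\. +(5|6|7|8)[0-9]\."; python3 -c "
from h import *
import h;h.post=np.array([.551,-.017]);bar();bar();ball()"
```

```text
time: 19.65
eef_pos: [0.5063, 0.0168, 0.4262]
tcp_rot: [1.0, -0.001, -0.001, 0.001]
contact_force: [1.0, -0.3, -0.1]
opening: 0.004
finger_force: 0.0
wrist [242  83  70  19 853] ang 86.96 off 0.0252 z 0.207
[300.8  89.3 253.1  86.6] 48.0 err -0.29 [34. 71.]
[243.1  95.2 313.3  99.1] 70.0 err -0.23 [26. 70.]
wrist [242  83  70  19 863] ang 87.32 off 0.0258 z 0.207
wrist [242  83  70  19 857] ang 86.68 off 0.0249 z 0.207
wrist 757 [ 0.5561 -0.1176] r 0.1008 lever -87.1
```

```bash
python3 -m crank '[[[27,35,0],0,255],[[54,70,0],0,255],[[80,107,0],0,255],[[80,107,45],0,255],[[80,107,90],0,255],[[80,107,130],0,255],[[80,107,155],0,255],[[80,107,165],0,255],[[80,107,165],0,255]]'; python3 -m crank '[[[-6,1,0],0,255],[[-12,3,0],0,255],[[-17,4,0],0,255],[[-22,5,0],0,255],[[-27,5,0],0,255],[[-32,5,0],0,255],[[-32,5,0],0,255]]';python3 -c "
from h import *
ball();ball('scene');print(get_state()['contact_force'])"
```

```text
time: 21.0
eef_pos: [0.589, -0.0885, 0.2585]
tcp_rot: [1.0, 0.001, -0.002, -0.001]
contact_force: [0.1, -0.4, 0.5]
opening: -0.0
finger_force: 0.0
time: 21.7
eef_pos: [0.5574, -0.0941, 0.2614]
tcp_rot: [1.0, 0.0, 0.001, 0.0]
contact_force: [3.2, 0.7, 1.5]
opening: -0.003
finger_force: 1.3
wrist 304 [ 0.5643 -0.1047] r 0.0877 lever -81.2
scene 19 [ 0.5548 -0.1177] r 0.0998 lever -87.8
[ 2.7650939  -0.50874762  1.79472387]
```

```bash
python3 -m crank '[[[-4,0,0],0,255],[[-8,0,0],0,255],[[-12,0,0],0,255],[[-16,0,0],0,255]]'; python3 -m crank '[[[-2,0,0],0,255],[[-4,-1,0],0,255]]'; python3 -m crank '[[[-2,0,0],0,255],[[-3,-1,0],0,255]]'
```

```text
time: 22.2
eef_pos: [0.5412, -0.0937, 0.2602]
tcp_rot: [1.0, 0.001, 0.0, -0.0]
contact_force: [5.0, 0.7, 0.6]
opening: -0.001
finger_force: 2.1
time: 22.4
eef_pos: [0.5371, -0.0932, 0.2601]
tcp_rot: [1.0, 0.001, -0.0, 0.0]
contact_force: [4.2, -0.2, 1.8]
opening: -0.001
finger_force: 2.1
time: 22.6
eef_pos: [0.5342, -0.0921, 0.2601]
tcp_rot: [1.0, 0.001, -0.0, 0.0]
contact_force: [4.2, -0.5, 1.1]
opening: 0.001
finger_force: 2.1
```

```bash
python3 -c "
from h import *
ball();ball('scene');print(get_state()['contact_force'])"
```

```text
wrist 181 [ 0.5413 -0.1043] r 0.0868 lever -96.4
scene 13 [ 0.5266 -0.1091] r 0.0943 lever -105.0
[ 4.15526929 -0.90713644  0.93570244]
```

```bash
for i in 1; do python3 -m crank '[[[-1,0,0],0,255],[[-2,-0.5,0],0,255],[[-2,-0.5,0],0,255]]'; done; python3 -m crank '[[[-1,0,0],0,255],[[-2,-0.5,0],0,255],[[-2,-0.5,0],0,255]]'
```

```text
time: 23.0
eef_pos: [0.5323, -0.0914, 0.2602]
tcp_rot: [1.0, 0.001, -0.0, 0.0]
contact_force: [4.1, -0.5, 0.9]
opening: -0.0
finger_force: 1.8
time: 23.3
eef_pos: [0.5303, -0.0907, 0.2602]
tcp_rot: [1.0, 0.001, -0.0, -0.0]
contact_force: [3.9, 0.4, 0.1]
opening: -0.003
finger_force: 1.8
```

```bash
python3 -m crank '[[[-1,0,0],0,255],[[-2,-0.5,0],0,255]]'; python3 -m crank '[[[-1,0,0],0,255],[[-2,-0.5,0],0,255]]';python3 -m crank '[[[-1,0,0],0,255],[[-2,-0.5,0],0,255]]'; python3 -c "
from h import *
ball();ball('scene')"
```

```text
time: 23.5
eef_pos: [0.5288, -0.0903, 0.2603]
tcp_rot: [1.0, 0.0, 0.001, -0.0]
contact_force: [8.3, -0.2, -1.3]
opening: 0.001
finger_force: 3.3
time: 23.7
eef_pos: [0.5286, -0.0902, 0.2605]
tcp_rot: [1.0, 0.0, 0.004, 0.0]
contact_force: [13.3, -1.5, -3.7]
opening: 0.002
finger_force: 5.9
time: 23.9
eef_pos: [0.5284, -0.0901, 0.2607]
tcp_rot: [1.0, 0.0, 0.007, 0.001]
contact_force: [18.8, -1.0, -6.2]
opening: -0.003
finger_force: 8.6
wrist 112 [ 0.5347 -0.1024] r 0.086 lever -100.9
scene 14 [ 0.5303 -0.105 ] r 0.0895 lever -103.4
```

The finger has stalled against a firm stop. I'll retreat and verify.

```bash
python3 -m crank '[[[4,0,0],0,255],[[12,-1,0],0,255],[[22,-2,0],0,255],[[22,-2,-45],0,255],[[22,-2,-90],0,255],[[22,-2,-135],0,255],[[10,-40,-165],0,255],[[-10,-80,-165],0,255],[[-20,-108,-165],0,255],[[-20,-108,-165],0,255]]';python3 -m crank '[[[0,0,0],0,255],[[0,0,0],0,255]]'; python3 m2.py | grep -E "wrist|\[ *(2[0-9]|3[0-9])\. +(5|6|7|8)[0-9]\."
python3 - <<'E'
from h import *
import h;h.post=np.array([.551,-.017]);bar();bar();ball();ball('scene')
c=cam('wrist');cv2.imwrite('pics/w6.png',c['frame'])
E
```

```text
time: 25.0
eef_pos: [0.5031, 0.0215, 0.4261]
tcp_rot: [1.0, 0.003, -0.0, -0.0]
contact_force: [0.2, -0.6, -0.2]
opening: -0.0
finger_force: 0.0
time: 25.2
eef_pos: [0.5045, 0.018, 0.4247]
tcp_rot: [1.0, 0.0, -0.001, 0.0]
contact_force: [0.1, 0.1, 0.2]
opening: -0.001
finger_force: 0.0
wrist [241  77  70  19 869] ang 86.83 off 0.025 z 0.207
[299.6  84.1 253.1  80.9] 47.0 err -0.89 [34. 71.]
[243.   89.9 313.2  93.5] 70.0 err -0.04 [26. 70.]
wrist [241  77  70  19 863] ang 86.98 off 0.0252 z 0.207
wrist [241  77  70  19 867] ang 86.92 off 0.0251 z 0.207
wrist 640 [ 0.5012 -0.1043] r 0.1005 lever -119.7
scene 81 [ 0.5046 -0.1133] r 0.1069 lever -115.7
```

View pics/w6.png

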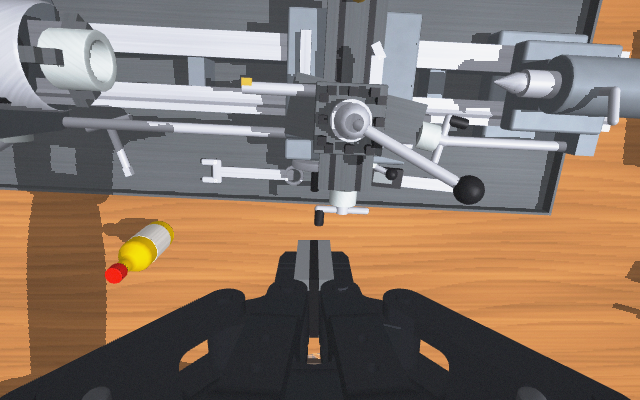

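The bar runs from (243,86) to (315,90), parallel to the bed within about 0.3°. The ball is at (468,190), back at its tight position, and the loose tools I can see haven't moved.

```bash
python3 -c "
from plant import ctrl
print(ctrl.sign_off())"
```

```text
the job is handed in; nothing more can be done
None
```

I freed the turret, turned the boring bar to point at the chuck (parallel to the bed within about 0.3°), pushed the lever back to its tight stop and handed the job in at about 25 s; the final push on the lever peaked at about 20 N.

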